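# Unhook the nut bin and tip the nuts into its corner

## Robot

A 6-joint arm with a two-finger parallel gripper is mounted at the origin on a cart in front of the work surface, level with it; the furniture and walls round the work are solid. World frame = base frame: x ahead of the robot, y to its left, z up, the work surface at z = 0. Lengths are in m, angles in rad, forces in N, time in s.
With the tool pointing down it reaches from about 0.3 to 0.95 m from the base axis. Payload 3.1 kg.
Tool frame: the origin (TCP) lies at the very end of the fingers, on their centre line; the grasp point (between the pads) lies 19 mm behind it (bot.grip_depth is the distance from the TCP to the grasp point, in m); z points along the fingers, y is the line along which they close (so a half turn about z gives the same grasp; the last joint's range is limited). The gripper opens to 85 mm and grips with 20 to 120 N. Pads are 22 mm wide; open, the fingers measure 114 mm over their backs; the gripper's body (76 mm by 85 mm) begins 54 mm behind the grasp point. The pads swing forward as they close: fully open they stand 13 mm farther back than shut.
Start: joints at [1.223, 0.308, 1.634, -0, 1.2, -0.07], TCP at [0.171, 0.601, 0.231] pointing down, gripper open.
Joint ranges: [-3.06, 3.06], [-0.79, 1.96], [0.05, 2.63], [-1.19, 4.34], [0.05, 2.64], [-2.94, 2.94]. Speed limits (rad/s): [2.79, 2.79, 3.14, 3.14, 3.14, 3.14].

## Interface

Orientations are given as a unit quaternion [w, x, y, z].
In Python, from cell import bot gives the robot as it stands.
- The arm moves only by the shell command python3 -m handwheel 'ROWS' [OPENING]. ROWS is JSON, a list of rows, each a list of 2 entries, a list of its own where there are three numbers: the shift along the world's x, y, z as a fraction of full scale, then the turn, a rotation vector about the world's x, y, z as a fraction of full scale. In form: [[[x, y, z], [rx, ry, rz]], ...]. A call has 1 to 20 rows; each row is the pose to reach, as a shift and turn from the pose commanded when the call began; what a row does not reach only later rows make up. Full scale, the value 1, is 0.3 m for a shift and pi/2 rad for a turn. A row lasts 1/8 s, in which the tool goes at most 62.5 mm and 10.7 degrees, less where a joint would pass 70% of its speed; a pose out of reach is approached as far as the arm can. A call with a number of a shift or a turn outside -1 to 1 is refused whole. A call with a gripper value outside its range is refused whole. OPENING is the closure, from -1 (fully open) to 1 (shut), set as the call begins (- or left out, the last holds). The fingers move at their own pace and stop on an object; the grip force is fixed at half the most. Time passes only in rows, so rows that repeat a pose let the fingers close. It gives the time, the measured TCP pose, the force, the opening and the grip force at its end, in the units of the state.
- bot.get_obs(): the state, without advancing time (a new reading comes with each control period).
- bot.capture(name): name is "side" or "top" or "wrist"; returns a dict with "color" (420x560x3 uint8, blue, green, red), "depth" (420x560 float32, m along the optical axis (not along the pixel's ray), 0 where there is no reading), "fx", "fy", "cx", "cy" (pixels), "dist_coeffs" ([k1, k2, p1, p2, k3] as OpenCV has them; the pictures are not rectified), "R" (3x3) and "t" (3): a world point X has camera coordinates R X + t; the wrist camera has in their place "T_tool_cam" (4x4, takes a point from camera to tool coordinates, whose origin is the TCP and whose axes are the flange's). Camera axes: x right, y down, z forward; pixel columns grow to the right and rows downward; lengths in m; the calibration is good to about 2 mm. A picture is of the moment at which its call begins: read the wrist's pose just before it.
- bot.finish_job(): hands the job in; it is judged then, once.
The state is a dict: "time": time; "qpos": joint angles; "qvel": joint speeds; "tau": joint torques, N m; "ee_pos": TCP position; "orientation": TCP orientation; "force": force on the tool from outside, world axes, zero at the start; "ft_torque": the same for the moment, N m; "opening": finger opening in m; "finger_force": force on a finger pad.
Only numpy, scipy, OpenCV 4.12 (cv2) and the standard library are available. Lean on these libraries where they do the work, as an engineer would, in place of code of your own. Each camera call takes 0.05 s, during which the arm holds its last target. There are 200 camera calls.

## Task

Lift the parts bin that has the four hexagon nuts in it up and off the bench rail, then tip it so that all the nuts slide together into its front right corner (right as you look at its low front edge), and finish still holding it tipped like that in the air, clear of the rail and with its lowest corner a hand's width above the bench, so that the fitter can pick the nuts out. Spill no nuts, leave the bin of bolts hanging where it is, and do not disturb the loose things on the bench.

Things in the scene. Friction and masses are not known exactly. Their poses are not given: they have to be found in the camera images.
- nut_bin: Dark green open hang bin holding four nuts, one of two alike bins on the rail (either place). Origin: centre of underside; +x to its rear (the rail), +y to its left seen from its low front, +z up. 150 x 96 x 75 high, floor and walls 3 thick. Front wall a low lip 38 high; sides 75 high from the rear to x = -22, then sloping down to the lip. 0.18 to 0.29 kg; nuts slide at 15 to 22 degrees.
- nut_bin_rim_left (a point): On the top face of the nut bin's left grip rim, bin coordinates (10, 49.5, 75) mm. The rim is a straight bar along bin x, from x = -22 to +75, 9 wide (y) and 18 deep (z 57 to 75), made to be pinched from above with one finger inside the bin.
- nut_bin_rim_right (a point): The same point on the right grip rim, bin coordinates (10, -49.5, 75) mm.
- nut_bin_corner (a point): The front right inner corner of the nut bin at floor level: bin coordinates (-72, -45, 3) mm. The nuts must gather here. The floor inside is 144 (x) by 90 (y) mm.
- nut_bin_hook (a point): Middle of the nut bin's hang lip, on its top face, bin coordinates (78, 0, 75) mm. The lip, 70 wide, 4 thick, reaches over the rail's top edge and its flange hangs 14 mm below that edge behind the rail, with about 2 mm of play. Raise the bin at least 16, better 30 mm, before drawing it forward (bin -x).
- rail_stand: Fixed bench stand: an aluminium bin rail 400 long (y), 4 thick, 60 high between two grey posts. Origin on the bench under the middle of the rail's front face; +x to the rear, away from the bins, +z up. Rail's top edge 135 above the bench; posts (y = +-182, 30 wide) end 145 above it. Flat feet, with bolt heads 10 high, reach 87 forward and 47 back.
- bolt_bin: The other hang bin, same make, size and axes, with three hexagon bolts 58 long in it, on the same rail; at least 60 mm free between the two bins' grip rims. It is to stay.
- nut_1: M12 hexagon nut, 22 over the corners, 19 over the flats, 10 high, lying in the nut bin. Origin: centre of its underside as built.
- nut_2: Another M12 nut, as nut_1.
- nut_3: Another M12 nut, as nut_1.
- nut_4: Another M12 nut, as nut_1.
- drilled_plate: Loose drilled aluminium plate, 55 x 120 x 16, lying on the bench; not to be disturbed. Origin: centre of its underside, long side along its y.
- bored_block: Loose small steel block with a bore, 35 x 50 x 28, on the bench; not to be disturbed. Origin: centre of its underside.

How it is judged:
On the way:
1. the nut bin has been lifted off the rail: it touches the rail stand nowhere and its hang lip is in front of the rail (contact force between nut_bin and rail_stand below 0.05 N and x of nut_bin_hook in the frame of rail_stand below -0.02 m and contact force between the fingers and nut_bin above 2 N), for 0.2 s.
At the end, for the whole second after the job is handed in: Nut bin gripped, still, touching no other thing, its front over 9 and right side over 5 deg down, over 17 in all; all nuts at rest in it within 75 mm of the inner front and 60 mm of the inner right wall; corner over 70 mm up; lip 20 mm before the rail; bolt bin within 20 mm of its place (all of step 1 and x of nut_1 in the frame of nut_bin between -0.08 and 0.003 m and y of nut_1 in the frame of nut_bin between -0.05 and 0.015 m and z of each of nut_1, nut_2, nut_3, nut_4 in the frame of nut_bin above -0.005 m and x of nut_2 in the frame of nut_bin between -0.08 and 0.003 m and y of nut_2 in the frame of nut_bin between -0.05 and 0.015 m and x of nut_3 in the frame of nut_bin between -0.08 and 0.003 m and y of nut_3 in the frame of nut_bin between -0.05 and 0.015 m and x of nut_4 in the frame of nut_bin between -0.08 and 0.003 m and y of nut_4 in the frame of nut_bin between -0.05 and 0.015 m and angle between nut_bin's own z axis and vertical above 0.3 rad and angle between nut_bin's own x axis and vertical below 1.42 rad and angle between nut_bin's own y axis and vertical below 1.48 rad and height (world z) of nut_bin_corner above 0.07 m and contact force between nut_bin and bolt_bin below 0.05 N and linear speed of each of nut_bin, nut_1, nut_2, nut_3, nut_4 below 0.03 m/s and distance of bolt_bin from where it was at the start of the episode below 0.02 m); the arm keeps its last pose, push and grip.
It fails at once if a nut is spilled from the bin (distance between any of nut_1, nut_2, nut_3, nut_4 and nut_bin above 0.13 m).
It fails at once if the bolt bin is lifted, knocked off or shoved along the rail (20 mm or more) (distance of bolt_bin from where it was at the start of the episode above 0.02 m).
It fails at once if a loose thing on the bench is disturbed (shifted 20 mm or more) (distance of any of drilled_plate, bored_block from where it was at the start of the episode above 0.02 m).
It also fails if it takes over 45 s, if anything falls off the work surface, if the arm or the gripper's body presses on something with over 40 N, if the wrist force passes 120 N, or if a joint passes its speed limit or range.

## Working session

There is one attempt and no reset: what is moved stays moved. The work goes in short steps, Python scripts to look and compute and a shell command to move; the robot and the scene stay as the last step left them, time stands still between calls to the robot, and variables do not carry over. Pictures are saved under pics/ and viewed, at most 10 in all, crops included, and the job is handed in when it is done.

```bash
mkdir -p pics; ls; cat > h.py <<'E'
import numpy as np, cv2
from cell import bot
def snap(n,f):
    c=bot.capture(n); cv2.imwrite(f'pics/{f}.png',c['color']); np.savez(f'{f}.npz',**{k:v for k,v in c.items()}); return c
def world(c,u,v,r=1):
    K=np.array([[c['fx'],0,c['cx']],[0,c['fy'],c['cy']],[0,0,1]]); 
    d=c['depth'][v-r:v+r+1,u-r:u+r+1]; d=np.median(d[d>0])
    p=cv2.undistortPoints(np.array([[[u,v]]],float),K,c['dist_coeffs'])[0,0]
    return c['R'].T@(np.array([p[0]*d,p[1]*d,d])-c['t'])
E
python3 - <<'E'
from h import *
a=snap('top','top1');b=snap('side','side1')
o=bot.get_obs();print(o)
print(a['R'],a['t'],b['R'],b['t'])
E
```

```text
pics
{'time': 0.1, 'qpos': array([ 1.22329702e+00,  3.08954509e-01,  1.63505851e+00,  1.13536295e-05,
        1.19971620e+00, -6.96863526e-02]), 'qvel': array([-0.00106024, -0.00190567, -0.00181083, -0.0009972 ,  0.00079361,
       -0.00022313]), 'tau': array([-6.18792310e-04, -4.16411698e+01, -2.77645433e+01, -8.07607012e-05,
        3.89861001e-03,  9.41206963e-06]), 'ee_pos': array([0.17116623, 0.60032277, 0.2301395 ]), 'orientation': array([-2.26396971e-04,  1.38462171e-01,  9.90367147e-01, -1.04402943e-03]), 'force': array([ 1.11618789, -0.39673543, -0.00181152]), 'ft_torque': array([-0.04694187,  0.00717836, -0.05710139]), 'finger_force': 0.0, 'opening': 0.08537901363384029}
[[ 0.00478869 -0.99994403  0.00943415]
 [-0.9941182  -0.00578112 -0.10814613]
 [ 0.10819462 -0.00886078 -0.99409024]] [-0.05882881  0.51228077  1.10863195] [[-0.97965221 -0.200327    0.01227337]
 [-0.10656313  0.46735283 -0.877625  ]
 [ 0.17007599 -0.86107516 -0.4791907 ]] [0.47509117 0.16395221 0.82083242]
```

View pics/top1.png

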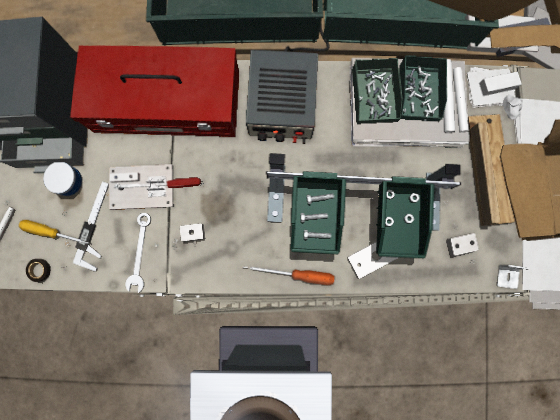

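View pics/side1.png

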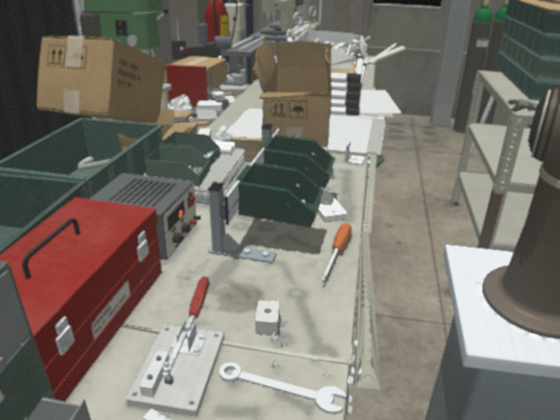

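The top view shows the nut bin on the right, about (378–433, 180–258), with four nuts. The bolt bin is left of it at (292–343, 178–258). Next I'll enlarge the nut bin.

```bash
python3 - <<'E'
from h import *
a=np.load('top1.npz');b=np.load('side1.npz')
im=a['color'][150:290,260:470]; cv2.imwrite('pics/c1.png',cv2.resize(im,None,fx=3.8,fy=3.8,interpolation=cv2.INTER_CUBIC))
for n,X in dict(base=(0,0,0),tcp=(.171,.601,.231)).items():
  for c in(a,b):
    K=np.array([[c['fx'],0,c['cx']],[0,c['fy'],c['cy']],[0,0,1]])
    print(n,cv2.projectPoints(np.array([X],float),cv2.Rodrigues(c['R'])[0],c['t'],K,c['dist_coeffs'])[0].ravel())
E
```

```text
base [259.82686784 439.44543008]
base [538.96182095 299.8585167 ]
tcp [-53.56542351 373.70599899]
tcp [617.21463476 611.55880527]
```

View pics/c1.png

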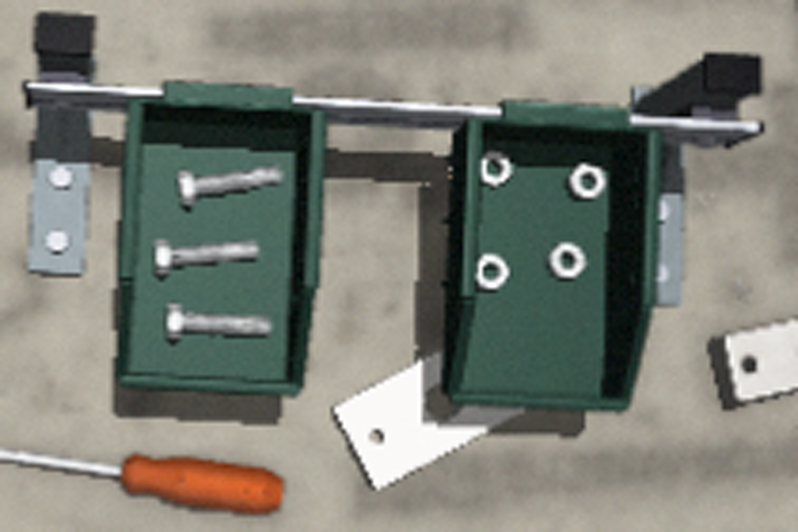

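Enlarged crop: the rims run roughly (472,125)→(463,293) on the left and (648,130)→(645,305) on the right. The hang lip is at (500–630, 112) and the rail runs from (30,90) to (760,127). Next I'll fit the geometry from depth.

```bash
python3 - <<'E'
from h import *
c=dict(np.load('top1.npz'))
K=np.array([[c['fx'],0,c['cx']],[0,c['fy'],c['cy']],[0,0,1]])
H,W=c['depth'].shape
uv=np.mgrid[0:H,0:W][::-1].reshape(2,-1).T.astype(float)
p=cv2.undistortPoints(uv[:,None],K,c['dist_coeffs'])[:,0]
d=c['depth'].ravel(); P=((np.c_[p,np.ones(len(p))]*d[:,None])-c['t'])@c['R']
P=P.reshape(H,W,3); np.save('P.npy',P)
def w(n,x,y):
    print(n,(P[int(round(150+y/3.8)),int(round(260+x/3.8))]*1000).round(0))
for n,x,y in [('bench',350,250),('railL',60,92),('railM',400,104),('railR',740,126),('lip',560,112),('boltlip',230,92),('rimL',472,150),('rimL',468,200),('rimL',465,270),('rimR',650,150),('rimR',649,200),('rimR',647,270),('lipFL',455,395),('lipFR',625,403),('floor',530,350),('brimL',131,200),('brimR',316,200),('plate',400,440),('block',770,350)]: w(n,x,y)
# rim mask: z 120..160 points in nut-bin area
sub=P[170:270,360:440].reshape(-1,3); m=(sub[:,2]>.125)&(sub[:,2]<.17)
q=sub[m]; print(m.sum(),np.histogram(q[:,2],bins=9,range=(.125,.17)))
top=q[(q[:,2]>.128)]
r=cv2.minAreaRect((top[:,:2]*1000).astype(np.float32)); print(r, cv2.boxPoints(r))
# rail-line fit
rl=P[165:200,265:465].reshape(-1,3); rl=rl[(rl[:,2]>.128)&(rl[:,2]<.142)]; print(len(rl))
E
```

```text
bench [ 506. -207.    3.]
railL [579. -34. 129.]
railM [ 573. -217.  133.]
railR [ 563. -406.  133.]
lip [ 569. -303.  140.]
boltlip [ 578. -126.  139.]
rimL [ 547. -254.  143.]
rimL [ 519. -252.  139.]
rimL [ 483. -251.  132.]
rimR [ 549. -354.  136.]
rimR [ 520. -352.  138.]
rimR [ 483. -351.  131.]
lipFL [ 417. -253.   97.]
lipFR [ 412. -346.  100.]
floor [ 443. -301.   63.]
brimL [518. -71. 138.]
brimR [ 519. -171.  136.]
plate [ 392. -235.   14.]
block [ 445. -458.   28.]
968 (array([136, 301, 465,  66,   0,   0,   0,   0,   0]), array([0.125, 0.13 , 0.135, 0.14 , 0.145, 0.15 , 0.155, 0.16 , 0.165,
       0.17 ]))
((516.0925903320312, -286.35247802734375), (168.01693725585938, 118.9729995727539), 86.31578826904297) [[ 451.33087 -366.36487]
 [ 570.05804 -374.00977]
 [ 580.8543  -206.34009]
 [ 462.12714 -198.69519]]
1233
```

Nut bin: origin about (491, -301, 64) mm, yaw about -2.6°. Rims are 100 mm apart (99 expected) with tops at 138 mm (139 expected), so it agrees. I'll grip the left rim at about (503, -252), turning the tool -167° so joint 6 stays mid-range.

```bash
python3 -m handwheel '[[[0.1,-0.15,0.1],[0,0,-0.1]],[[0.15,-0.35,0.15],[0,0,-0.22]],[[0.22,-0.55,0.15],[0,0,-0.35]],[[0.3,-0.75,0.15],[0,0,-0.48]],[[0.39,-1,0.15],[0,0,-0.617]]]' -1
python3 -m handwheel '[[[0.08,-0.2,0],[0,0,-0.12]],[[0.16,-0.4,0],[0,0,-0.24]],[[0.24,-0.6,0],[0,0,-0.36]],[[0.32,-0.8,0],[0,0,-0.5]],[[0.39,-1,0],[0,0,-0.617]]]' -0.3
python3 -m handwheel '[[[0.08,-0.2,0],[0,0,-0.12]],[[0.16,-0.4,0],[0,0,-0.24]],[[0.24,-0.6,0],[0,0,-0.4]],[[0.3,-0.75,0],[0,0,-0.55]],[[0.327,-0.843,-0.05],[0,0,-0.618]],[[0.327,-0.843,-0.05],[0,0,-0.618]],[[0.327,-0.843,-0.05],[0,0,-0.618]]]' -0.3
python3 - <<'E'
from h import *
from scipy.spatial.transform import Rotation as R
o=bot.get_obs(); print(o['qpos'].round(3),o['ee_pos'],R.from_quat(o['orientation'],scalar_first=True).as_matrix().round(3))
c=snap('wrist','w1'); print(c['T_tool_cam'].round(3))
E
```

```text
time: 0.72
ee_pos: [0.2813, 0.3193, 0.276]
orientation: [0.0, 0.561, 0.828, 0.0]
force: [1.7, 0.0, 0.8]
opening: 0.0852
finger_force: 0.0
time: 1.35
ee_pos: [0.3952, 0.0283, 0.2763]
orientation: [0.0, 0.874, 0.485, 0.0]
force: [1.2, 0.2, 0.9]
opening: 0.0554
finger_force: 0.0
time: 2.22
ee_pos: [0.4925, -0.2218, 0.2608]
orientation: [-0.001, 1.0, 0.025, -0.001]
force: [-0.4, 0.8, -0.3]
opening: 0.0558
finger_force: 0.0
[-5.040e-01  1.180e-01  1.802e+00  1.000e-03  1.223e+00  1.017e+00] [ 0.49245228 -0.2218411   0.26084169] [[ 0.999  0.05  -0.001]
 [ 0.05  -0.999  0.001]
 [-0.001 -0.001 -1.   ]]
[[-0.    -0.959 -0.282  0.071]
 [ 1.    -0.001  0.     0.   ]
 [-0.    -0.282  0.959 -0.142]
 [ 0.     0.     0.     1.   ]]
```

View pics/w1.png

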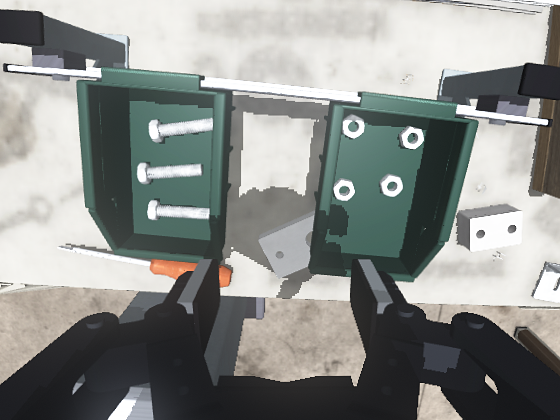

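Wrist view: the nut bin is right of centre with its left rim running about (333,105)→(318,225). The four nuts and the bolts are undisturbed. I'll measure the rim here and compare it with the top camera.

```bash
python3 - <<'E'
from h import *
from scipy.spatial.transform import Rotation as R
c=dict(np.load('w1.npz')); o=bot.get_obs()
Rt=R.from_quat(o['orientation'],scalar_first=True).as_matrix()
T=c['T_tool_cam']; Rwc=Rt@T[:3,:3]; twc=o['ee_pos']+Rt@T[:3,3]
K=np.array([[c['fx'],0,c['cx']],[0,c['fy'],c['cy']],[0,0,1]])
H,W=c['depth'].shape
uv=np.mgrid[0:H,0:W][::-1].reshape(2,-1).T.astype(float)
p=cv2.undistortPoints(uv[:,None],K,c['dist_coeffs'])[:,0]
P=((np.c_[p,np.ones(len(p))]*c['depth'].ravel()[:,None])@Rwc.T+twc)*1000
# centroid of rim top per x slice
for n,(ya,yb) in dict(L=(-275,-235),R=(-375,-330),bolt=(-190,-155)).items():
  for x0 in range(475,560,15):
    m=(abs(P[:,0]-x0)<6)&(P[:,1]>ya)&(P[:,1]<yb)&(abs(P[:,2]-138)<6)
    q=P[m]; print(n,x0,m.sum(),*(np.r_[q[:,1].min(),q[:,1].max(),np.median(q[:,1:],axis=0)].round(1) if len(q) else []))
m=(P[:,0]>545)&(P[:,0]<600)&(abs(P[:,1]+302)<12)&(P[:,2]>130)&(P[:,2]<146)
print('hook x',P[m].min(0).round(),P[m].max(0).round())
m=(P[:,0]>545)&(P[:,0]<600)&(abs(P[:,1]+215)<12)&(P[:,2]>128)&(P[:,2]<146)
print('rail x',P[m].min(0).round(),P[m].max(0).round())
E
```

```text
L 475 162 -256.8 -247.6 -251.8 134.5
L 490 173 -257.4 -248.1 -252.5 135.2
L 505 186 -258.5 -248.7 -253.2 135.8
L 520 203 -259.2 -249.6 -253.9 136.4
L 535 214 -259.5 -250.2 -254.6 137.1
L 550 225 -260.7 -251.1 -255.3 138.0
R 475 172 -355.5 -345.8 -350.0 134.9
R 490 192 -356.5 -346.7 -350.7 135.5
R 505 196 -357.2 -347.2 -351.2 136.0
R 520 210 -358.4 -348.4 -352.0 136.7
R 535 233 -358.3 -348.7 -352.4 137.3
R 550 240 -359.2 -349.6 -352.9 137.9
bolt 475 144 -172.3 -163.4 -167.6 134.1
bolt 490 174 -173.2 -163.5 -168.8 134.9
bolt 505 192 -173.9 -164.6 -169.5 135.6
bolt 520 200 -174.5 -165.7 -170.4 136.3
bolt 535 207 -175.2 -165.8 -171.2 137.0
bolt 550 216 -175.9 -167.2 -172.1 137.5
hook x [ 560. -314.  136.] [ 573. -290.  141.]
rail x [ 569. -227.  129.] [ 574. -203.  137.]
```

```bash
python3 -m handwheel '[[[0.02,-0.06,0],[0,0,-0.03]],[[0.035,-0.104,-0.05],[0,0,-0.062]],[[0.035,-0.104,-0.15],[0,0,-0.062]],[[0.035,-0.104,-0.25],[0,0,-0.062]],[[0.035,-0.104,-0.25],[0,0,-0.062]],[[0.035,-0.104,-0.25],[0,0,-0.062]]]'
python3 -c "
from h import *
print(bot.get_obs()['ee_pos'],bot.get_obs()['orientation'])"
```

```text
time: 3.02
ee_pos: [0.5041, -0.2544, 0.1868]
orientation: [0.0, 1.0, -0.025, 0.0]
force: [-0.0, 0.5, -0.4]
opening: 0.0555
finger_force: 0.0
[ 0.50406231 -0.25439621  0.18675624] [ 2.41640407e-04  9.99693890e-01 -2.47370664e-02  3.80471049e-04]
```

```bash
python3 -m handwheel '[[[0,0.004,-0.06],[0,0,0]],[[0,0.004,-0.12],[0,0,0]],[[0,0.004,-0.18],[0,0,0]],[[0,0.004,-0.23],[0,0,0]],[[0,0.004,-0.258],[0,0,0]],[[0,0.004,-0.258],[0,0,0]],[[0,0.004,-0.258],[0,0,0]]]'
python3 -m handwheel '[[[0,0,0],[0,0,0]],[[0,0,0],[0,0,0]],[[0,0,0],[0,0,0]],[[0,0,0],[0,0,0]],[[0,0,0],[0,0,0]],[[0,0,0],[0,0,0]],[[0,0,0],[0,0,0]],[[0,0,0],[0,0,0]]]' 1
```

```text
time: 3.9
ee_pos: [0.504, -0.253, 0.1094]
orientation: [0.0, 1.0, -0.024, 0.001]
force: [0.5, -0.5, 0.0]
opening: 0.0552
finger_force: 0.0
time: 4.9
ee_pos: [0.5038, -0.253, 0.1094]
orientation: [0.0, 1.0, -0.024, 0.0]
force: [-1.8, -1.0, 5.6]
opening: 0.0076
finger_force: 60.0
```

Gripped at 60 N. Next: lift straight up, then draw forward.

```bash
python3 -m handwheel '[[[0,0,0.02],[0,0,0]],[[0,0,0.04],[0,0,0]],[[0,0,0.07],[0,0,0]],[[0,0,0.1],[0,0,0]],[[0,0,0.14],[0,0,0]],[[0,0,0.18],[0,0,0]],[[0,0,0.22],[0,0,0]],[[0,0,0.26],[0,0,0]],[[0,0,0.3],[0,0,0]],[[0,0,0.34],[0,0,0]],[[0,0,0.38],[0,0,0]],[[0,0,0.4],[0,0,0]],[[0,0,0.4],[0,0,0]],[[0,0,0.4],[0,0,0]]]'
python3 - <<'E'
from h import *
snap('wrist','w2'); snap('side','side2')
cv2.imwrite('pics/s2.png',np.hstack([cv2.resize(cv2.imread('pics/w2.png'),(400,300)),cv2.resize(cv2.imread('pics/side2.png')[100:250,200:400],(400,300))]))
E
```

```text
time: 6.65
ee_pos: [0.5031, -0.2524, 0.2283]
orientation: [-0.0, 1.0, -0.024, -0.0]
force: [-0.4, -0.9, -3.1]
opening: 0.0081
finger_force: 58.7
```

View pics/s2.png

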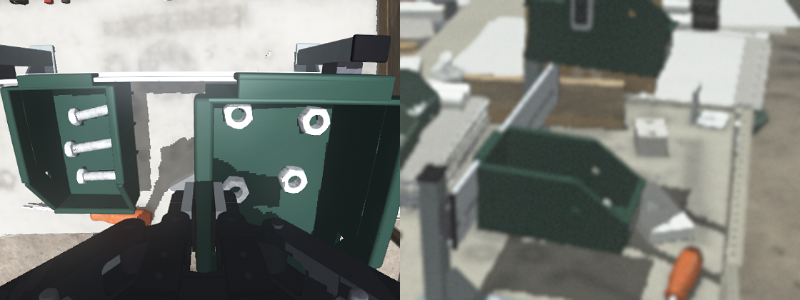

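The bin is off the rail with all four nuts in it, and its left rim is level in the grip. Next: draw it forward and a little to the right, away from the bolt bin.

```bash
python3 -m handwheel '[[[-0.02,0,0],[0,0,0]],[[-0.05,0,0],[0,0,0]],[[-0.09,0,0],[0,0,0]],[[-0.14,0,0],[0,0,0]],[[-0.19,-0.01,0],[0,0,0]],[[-0.24,-0.03,0],[0,0,0]],[[-0.29,-0.05,0],[0,0,0]],[[-0.34,-0.08,0],[0,0,0]],[[-0.38,-0.1,0],[0,0,0]],[[-0.4,-0.1,0],[0,0,0]],[[-0.4,-0.1,0],[0,0,0]]]'
python3 -m handwheel '[[[0,0,0],[0.02,0,0]],[[0,0,0.02],[0.05,0,0]],[[0,0,0.04],[0.08,0,0]],[[0,0,0.06],[0.11,0,0]],[[0,0,0.08],[0.14,0,0]],[[0,0,0.1],[0.17,0,0]],[[0,0,0.1],[0.2,0,0]],[[0,0,0.1],[0.23,0,0]],[[0,0,0.1],[0.26,0,0]],[[0,0,0.1],[0.29,0,0]],[[0,0,0.1],[0.32,0,0]],[[0,0,0.1],[0.345,0,0]],[[0,0,0.1],[0.345,0,0]],[[0,0,0.1],[0.345,0,0]],[[0,0,0.1],[0.345,0,0]],[[0,0,0.1],[0.345,0,0]],[[0,0,0.1],[0.345,0,0]]]'
python3 - <<'E'
from h import *
print(bot.get_obs()['qpos'].round(2))
snap('wrist','w3'); snap('top','top3')
cv2.imwrite('pics/s3.png',np.hstack([cv2.resize(cv2.imread('pics/w3.png'),(400,300)),cv2.resize(cv2.imread('pics/top3.png')[150:300,280:480],(400,300))]))
E
```

```text
time: 8.12
ee_pos: [0.3832, -0.2826, 0.2288]
orientation: [-0.0, 1.0, -0.025, 0.0]
force: [0.3, 0.2, -4.4]
opening: 0.0082
finger_force: 58.8
time: 10.25
ee_pos: [0.3835, -0.2825, 0.2591]
orientation: [-0.267, 0.963, -0.023, -0.006]
force: [0.9, 0.3, -3.0]
opening: 0.0078
finger_force: 58.9
[-0.93  0.26  1.74  0.31  1.6   0.62]
```

View pics/s3.png

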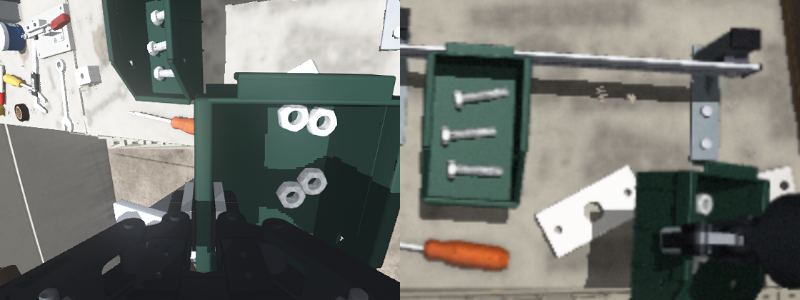

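The nuts slid right into two touching pairs against the right wall (wrist view, wall foot at about x=337). The bolt bin and the plate are unmoved. Next, tip the front down and ease the right tilt.

```bash
python3 - <<'E'
from h import *
from scipy.spatial.transform import Rotation as R
A=R.from_rotvec(np.radians([31,0,0]))
for r in ([22,-12,0],[16,-20,0],[11,-28,0],[10,-34,0]):
    B=R.from_rotvec(np.radians(r)); print(r,((B*A.inv()).as_rotvec()/(np.pi/2)).round(3))
E
```

```text
[22, -12, 0] [-0.099 -0.128 -0.035]
[16, -20, 0] [-0.163 -0.214 -0.059]
[11, -28, 0] [-0.215 -0.301 -0.083]
[10, -34, 0] [-0.223 -0.365 -0.101]
```

```bash
python3 -m handwheel '[[[0,0,0],[-0.025,-0.03,-0.009]],[[0,0,0],[-0.05,-0.064,-0.018]],[[0,0,0],[-0.075,-0.096,-0.026]],[[0,0,0],[-0.099,-0.128,-0.035]],[[0,0,0],[-0.13,-0.17,-0.047]],[[0,0,0],[-0.163,-0.214,-0.059]],[[0,0,0],[-0.19,-0.258,-0.071]],[[0,0,0],[-0.215,-0.301,-0.083]],[[0,0,0],[-0.22,-0.335,-0.092]],[[0,0,0],[-0.223,-0.365,-0.101]],[[0,0,0],[-0.223,-0.365,-0.101]],[[0,0,0],[-0.223,-0.365,-0.101]],[[0,0,0],[-0.223,-0.365,-0.101]],[[0,0,0],[-0.223,-0.365,-0.101]],[[0,0,0],[-0.223,-0.365,-0.101]],[[0,0,0],[-0.223,-0.365,-0.101]],[[0,0,0],[-0.223,-0.365,-0.101]],[[0,0,0],[-0.223,-0.365,-0.101]]]'
python3 - <<'E'
from h import *
print(bot.get_obs()['qpos'].round(2))
snap('wrist','w4'); snap('top','top4')
cv2.imwrite('pics/s4.png',np.hstack([cv2.resize(cv2.imread('pics/w4.png'),(400,300)),cv2.resize(cv2.imread('pics/top4.png')[150:300,280:480],(400,300))]))
E
```

```text
time: 12.6
ee_pos: [0.3835, -0.2827, 0.2589]
orientation: [-0.094, 0.952, -0.023, 0.289]
force: [0.2, 0.1, -3.0]
opening: 0.008
finger_force: 58.9
[-1.13 -0.12  2.17  0.7   1.1   0.16]
```

View pics/s4.png

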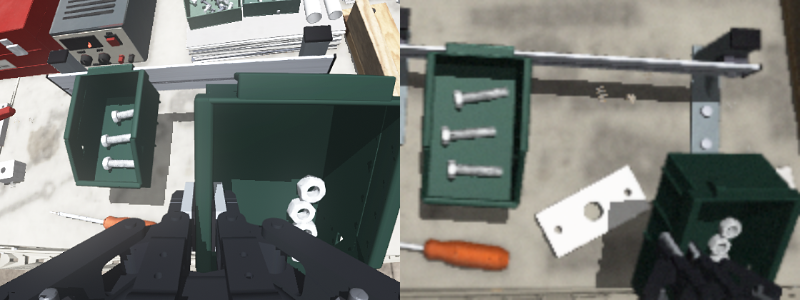

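```bash
cat > nuts.py <<'E'
from h import *
import sys
c=dict(np.load(sys.argv[1]+'.npz')); T=c['T_tool_cam']
K=np.array([[c['fx'],0,c['cx']],[0,c['fy'],c['cy']],[0,0,1]])
H,W=c['depth'].shape
uv=np.mgrid[0:H,0:W][::-1].reshape(2,-1).T.astype(float)
p=cv2.undistortPoints(uv[:,None],K,c['dist_coeffs'])[:,0]
Pt=((np.c_[p,np.ones(len(p))]*c['depth'].ravel()[:,None])@T[:3,:3].T+T[:3,3])*1000
# tool x ~ bin x, tool y ~ -bin y, tool z ~ -bin z ; TCP at bin (12,49.5,46)
B=Pt*[1,-1,-1]+[12,49.5,46]
hsv=cv2.cvtColor(c['color'],cv2.COLOR_BGR2HSV).reshape(-1,3)
inb=(abs(B[:,0])<72)&(abs(B[:,1])<45)&(B[:,2]>-10)&(B[:,2]<40)
m=((hsv[:,1]<60)&(hsv[:,2]>70)&inb)
n,lab,st,cen=cv2.connectedComponentsWithStats(m.reshape(H,W).astype(np.uint8))
for i in range(1,n):
    if st[i,4]>40:
        q=B[lab.ravel()==i]; print(st[i],q.min(0).round(),q.max(0).round(),np.median(q,0).round())
g=inb&(hsv[:,1]>80)&(abs(B[:,1])<35)&(abs(B[:,0])<60)&(B[:,2]<15)
A=np.c_[B[g][:,:2],np.ones(g.sum())]; print('floor z fit',np.linalg.lstsq(A,B[g][:,2],rcond=None)[0].round(3))
E
for w in w3 w4; do python3 nuts.py $w; done
python3 - <<'E'
import cv2
a=cv2.imread('pics/w4.png')[220:400,340:560]; b=cv2.imread('pics/top4.png')[215:300,390:480]
cv2.imwrite('pics/s5.png',np.hstack([cv2.resize(a,(440,360),interpolation=2),cv2.resize(b,(360,360),interpolation=2)])) if (np:=__import__('numpy')) else 0
E
```

```text
[ 388  147   84   44 2569] [ 39. -45.  -0.] [63. -4. 14.] [ 53. -26.  11.]
[ 386  235   72   57 2302] [-23. -45.  -3.] [14. -8. 12.] [ -0. -26.   9.]
floor z fit [ 0.041  0.004 -0.258]
[ 401  244   55   88 2629] [-46. -45.  -3.] [  8. -19.  12.] [-14. -32.   8.]
floor z fit [ 0.04   0.001 -0.274]
```

View pics/s5.png

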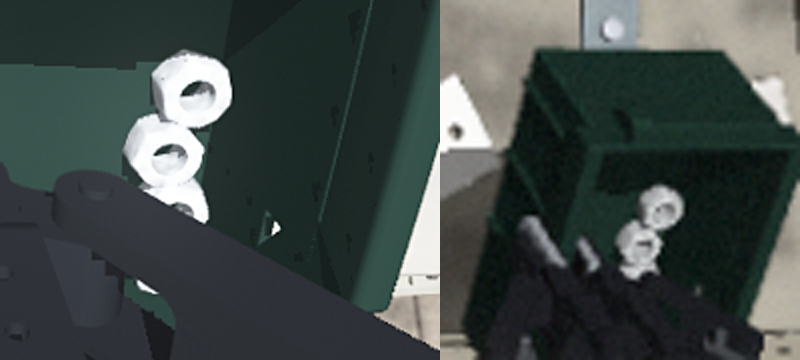

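The crop shows the nuts zigzagged along the right wall, with the last centre at x about -3 mm (limit +3). I want a tighter heap, so I'll rock the bin left and right again with the front kept low.

```bash
python3 - <<'E'
from h import *
from scipy.spatial.transform import Rotation as R
f=lambda r:R.from_rotvec(np.radians(r))
def seq(a,b,n):
    for k in range(1,n+1):
        r=np.array(a)+(np.array(b)-a)*k/n; print(r.round(0),((f(r)*f(a).inv()).as_rotvec()/(np.pi/2)).round(3).tolist())
seq([10,-34,0],[-8,-34,0],4); seq([-8,-34,0],[25,-27,0],6); seq([25,-27,0],[12,-31,0],3)
E
```

```text
[  6. -34.   0.] [-0.047, 0.001, -0.014]
[  1. -34.   0.] [-0.094, 0.001, -0.029]
[ -4. -34.   0.] [-0.141, 0.001, -0.043]
[ -8. -34.   0.] [-0.188, 0.0, -0.058]
[ -2. -33.   0.] [0.058, 0.013, 0.017]
[  3. -32.   0.] [0.116, 0.026, 0.034]
[  8. -30.   0.] [0.174, 0.039, 0.05]
[ 14. -29.   0.] [0.232, 0.051, 0.067]
[ 20. -28.   0.] [0.29, 0.062, 0.084]
[ 25. -27.   0.] [0.348, 0.073, 0.101]
[ 21. -28.   0.] [-0.046, -0.013, -0.014]
[ 16. -30.   0.] [-0.092, -0.026, -0.028]
[ 12. -31.   0.] [-0.137, -0.04, -0.042]
```

```bash
python3 -m handwheel '[[[0,0,0],[-0.047,0,-0.014]],[[0,0,0],[-0.094,0,-0.029]],[[0,0,0],[-0.141,0,-0.043]],[[0,0,0],[-0.188,0,-0.058]],[[0,0,0],[-0.188,0,-0.058]],[[0,0,0],[-0.188,0,-0.058]],[[0,0,0],[-0.188,0,-0.058]],[[0,0,0],[-0.188,0,-0.058]],[[0,0,0],[-0.188,0,-0.058]],[[0,0,0],[-0.188,0,-0.058]]]'
python3 -c "
from h import *
snap('wrist','w5')"; python3 nuts.py w5
python3 -m handwheel '[[[0,0,0],[0.058,0.013,0.017]],[[0,0,0],[0.116,0.026,0.034]],[[0,0,0],[0.174,0.039,0.05]],[[0,0,0],[0.232,0.051,0.067]],[[0,0,0],[0.29,0.062,0.084]],[[0,0,0],[0.348,0.073,0.101]],[[0,0,0],[0.348,0.073,0.101]],[[0,0,0],[0.348,0.073,0.101]],[[0,0,0],[0.348,0.073,0.101]],[[0,0,0],[0.348,0.073,0.101]],[[0,0,0],[0.348,0.073,0.101]],[[0,0,0],[0.348,0.073,0.101]]]'
python3 -c "
from h import *
snap('wrist','w6');snap('top','top6')"; python3 nuts.py w6
```

```text
time: 13.95
ee_pos: [0.3835, -0.2827, 0.2588]
orientation: [0.061, 0.954, -0.024, 0.293]
force: [-0.7, -0.9, -3.6]
opening: 0.0079
finger_force: 59.0
[298 230  15  31 154] [-3. 33. -2.] [16. 42.  2.] [ 6. 40. -0.]
[409 305  35  26 463] [-47. -45.  -3.] [-32. -26.   9.] [-35. -35.   6.]
[403 357  16  11  65] [-71. -33.   1.] [-63. -22.   8.] [-69. -27.   7.]
floor z fit [ 0.04   0.003 -0.439]
time: 15.5
ee_pos: [0.3835, -0.2826, 0.259]
orientation: [-0.22, 0.949, -0.023, 0.226]
force: [-0.4, 0.8, -3.9]
opening: 0.008
finger_force: 59.2
[409 306  36  26 485] [-46. -45.  -3.] [-33. -26.   9.] [-35. -36.   7.]
floor z fit [ 0.041  0.001 -0.18 ]
```

The uppermost visible nut's edge is now at x about -32 mm, so the heap is tight. Next: ease to the final tilt and lower about 45 mm.

```bash
python3 -m handwheel '[[[0,0,0],[-0.046,-0.013,-0.014]],[[0,0,-0.02],[-0.092,-0.026,-0.028]],[[0,0,-0.04],[-0.137,-0.04,-0.042]],[[0,0,-0.07],[-0.137,-0.04,-0.042]],[[0,0,-0.1],[-0.137,-0.04,-0.042]],[[0,0,-0.13],[-0.137,-0.04,-0.042]],[[0,0,-0.15],[-0.137,-0.04,-0.042]],[[0,0,-0.15],[-0.137,-0.04,-0.042]],[[0,0,-0.15],[-0.137,-0.04,-0.042]],[[0,0,-0.15],[-0.137,-0.04,-0.042]],[[0,0,-0.15],[-0.137,-0.04,-0.042]]]'
python3 - <<'E'
from h import *
from scipy.spatial.transform import Rotation as R
o=bot.get_obs(); Rt=R.from_quat(o['orientation'],scalar_first=True).as_matrix()
D=np.diag([1,-1,-1.]); Rb=Rt@D@R.from_euler('y',-2.3,degrees=True).as_matrix()
f=lambda p:o['ee_pos']*1000+Rb@(np.array(p,float)-[12,49.5,46])
print('axis z comps deg',np.degrees(np.arcsin(Rb[2,:2])),np.degrees(np.arccos(Rb[2,2])))
for n,p in dict(corner=(-72,-45,3),hook=(78,0,75),rearbotL=(75,48,0),frontR=(-75,-48,0)).items(): print(n,f(p).round())
snap('wrist','w7');c=snap('top','top7');snap('side','side7')
a=cv2.resize(c['color'][170:320,370:490],(400,500),interpolation=2)
cv2.imwrite('pics/s7.png',np.hstack([a,cv2.resize(cv2.imread('pics/w7.png')[200:420,300:476],(400,500),interpolation=2)]))
E
python3 nuts.py w7
```

```text
time: 16.98
ee_pos: [0.3836, -0.2828, 0.2142]
orientation: [-0.11, 0.958, -0.023, 0.264]
force: [0.2, -0.6, -3.0]
opening: 0.0078
finger_force: 59.1
axis z comps deg [32.25668811 12.90129876] 35.347419438484515
corner [ 338. -357.  113.]
hook [ 424. -344.  262.]
rearbotL [ 462. -282.  210.]
frontR [ 337. -359.  108.]
[409 306  36  26 481] [-46. -45.  -3.] [-32. -26.  10.] [-35. -35.   6.]
floor z fit [ 0.041  0.002 -0.281]
```

View pics/s7.png

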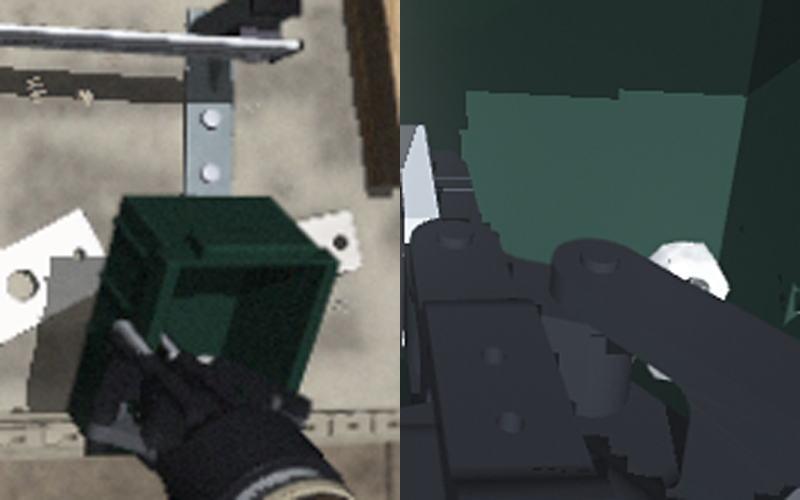

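The wrist view shows one nut at the right wall. The top view shows a bright spot at crop (205,358), about px (431,277), beside the finger, which could be another nut. I'll place the bright pixels in bin coordinates using the top and side cameras.

```bash
python3 - <<'E'
from h import *
from scipy.spatial.transform import Rotation as R
o=bot.get_obs(); Rt=R.from_quat(o['orientation'],scalar_first=True).as_matrix()
Rb=Rt@np.diag([1,-1,-1.])@R.from_euler('y',-2.3,degrees=True).as_matrix()
for n in('top7','side7'):
    c=dict(np.load(n+'.npz'))
    K=np.array([[c['fx'],0,c['cx']],[0,c['fy'],c['cy']],[0,0,1]])
    H,W=c['depth'].shape
    uv=np.mgrid[0:H,0:W][::-1].reshape(2,-1).T.astype(float)
    p=cv2.undistortPoints(uv[:,None],K,c['dist_coeffs'])[:,0]
    P=((np.c_[p,np.ones(len(p))]*c['depth'].ravel()[:,None])-c['t'])@c['R']
    B=(P-o['ee_pos'])@Rb*1000+[12,49.5,46]
    hsv=cv2.cvtColor(c['color'],cv2.COLOR_BGR2HSV).reshape(-1,3)
    m=(abs(B[:,0])<76)&(abs(B[:,1])<48)&(B[:,2]>-10)&(B[:,2]<45)&(hsv[:,1]<70)&(hsv[:,2]>70)
    k,lab,st,cen=cv2.connectedComponentsWithStats(m.reshape(H,W).astype(np.uint8))
    for i in range(1,k):
        q=B[lab.ravel()==i]
        if len(q)>2: print(n,st[i],q.min(0).round(),q.max(0).round(),np.median(q,0).round())
E
```

```text
top7 [430 276   3   3   9] [-36. -38.  -3.] [-33. -30.   7.] [-35. -33.   4.]
side7 [326 107   2   3   3] [63. 41. 34.] [65. 47. 39.] [64. 47. 37.]
side7 [330 116   2   3   3] [44. 47. 24.] [46. 48. 29.] [45. 48. 27.]
side7 [343 118   4   3   5] [14. 46. 41.] [22. 48. 44.] [18. 47. 42.]
side7 [314 121   2   2   3] [66. 46. -3.] [69. 48. -1.] [67. 48. -3.]
side7 [333 123   2   2   3] [30. 45. 19.] [33. 47. 21.] [31. 47. 20.]
side7 [323 128   4   2   4] [37. 46. -3.] [43. 48. -0.] [39. 48. -2.]
side7 [341 130   2   3   3] [ 6. 46. 15.] [ 7. 48. 19.] [ 6. 47. 18.]
side7 [331 133   7   5   9] [ 7. 45. -2.] [23. 48.  1.] [16. 47. -1.]
side7 [339 139   2   3   4] [-4. 45. -2.] [ 0. 48.  1.] [-1. 47. -1.]
side7 [374 141   2   3   4] [-74. -47.  36.] [-71. -18.  36.] [-73. -31.  36.]
side7 [345 145   3   1   3] [-22.  47.  -3.] [-18.  48.   0.] [-20.  48.  -1.]
side7 [376 145   1   3   3] [-76.  10.  36.] [-75.  47.  36.] [-76.  28.  36.]
side7 [367 154   3   4   4] [-74.  47.   6.] [-72.  48.  14.] [-73.  47.  10.]
side7 [363 157   3   4   5] [-73.  47.  -3.] [-67.  48.   1.] [-71.  48.   0.]
```

That spot is the same nut at (-43, -35); the rest are hidden under the gripper at the front. To make sure none was left stranded to the left along the front wall, I'll do one strong right rock (which beats wall friction), then go back to the final tilt.

```bash
python3 - <<'E'
from h import *
from scipy.spatial.transform import Rotation as R
f=lambda r:R.from_rotvec(np.radians(r))
def seq(a,b,n):
    for k in range(1,n+1):
        r=np.array(a)+(np.array(b)-a)*k/n; print(r.round(0),((f(r)*f(a).inv()).as_rotvec()/(np.pi/2)).round(3).tolist())
seq([12,-31,0],[33,-12,0],5); seq([33,-12,0],[12,-31,0],5)
E
```

```text
[ 16. -27.   0.] [0.044, 0.041, 0.017]
[ 20. -23.   0.] [0.088, 0.081, 0.033]
[ 25. -20.   0.] [0.133, 0.121, 0.05]
[ 29. -16.   0.] [0.177, 0.161, 0.067]
[ 33. -12.   0.] [0.223, 0.2, 0.084]
[ 29. -16.   0.] [-0.045, -0.039, -0.017]
[ 25. -20.   0.] [-0.09, -0.079, -0.033]
[ 20. -23.   0.] [-0.135, -0.119, -0.05]
[ 16. -27.   0.] [-0.179, -0.159, -0.067]
[ 12. -31.   0.] [-0.223, -0.2, -0.084]
```

```bash
python3 -m handwheel '[[[0,0,0],[0.044,0.041,0.017]],[[0,0,0],[0.088,0.081,0.033]],[[0,0,0],[0.133,0.121,0.05]],[[0,0,0],[0.177,0.161,0.067]],[[0,0,0],[0.223,0.2,0.084]],[[0,0,0],[0.223,0.2,0.084]],[[0,0,0],[0.223,0.2,0.084]],[[0,0,0],[0.223,0.2,0.084]],[[0,0,0],[0.223,0.2,0.084]],[[0,0,0],[0.223,0.2,0.084]],[[0,0,0],[0.223,0.2,0.084]],[[0,0,0],[0.223,0.2,0.084]]]'
python3 -c "
from h import *
snap('wrist','w8');snap('top','top8')"; python3 nuts.py w8
python3 -m handwheel '[[[0,0,0],[-0.045,-0.039,-0.017]],[[0,0,0],[-0.09,-0.079,-0.033]],[[0,0,0],[-0.135,-0.119,-0.05]],[[0,0,0],[-0.179,-0.159,-0.067]],[[0,0,0],[-0.223,-0.2,-0.084]],[[0,0,0],[-0.223,-0.2,-0.084]],[[0,0,0],[-0.223,-0.2,-0.084]],[[0,0,0],[-0.223,-0.2,-0.084]],[[0,0,0],[-0.223,-0.2,-0.084]],[[0,0,0],[-0.223,-0.2,-0.084]],[[0,0,0],[-0.223,-0.2,-0.084]],[[0,0,0],[-0.223,-0.2,-0.084]]]'
python3 - <<'E'
from h import *
snap('wrist','w9');c=snap('top','top9')
a=cv2.imread('pics/w8.png')[200:420,250:526];b=cv2.imread('pics/w9.png')[200:420,250:526]
t8=cv2.imread('pics/top8.png')[190:320,380:490]; t9=cv2.imread('pics/top9.png')[190:320,380:490]
g=lambda x:cv2.resize(x,(400,300),interpolation=2)
cv2.imwrite('pics/s9.png',np.vstack([np.hstack([g(a),g(t8)]),np.hstack([g(b),g(t9)])]))
E
python3 nuts.py w9
```

```text
time: 18.62
ee_pos: [0.3835, -0.2827, 0.2139]
orientation: [-0.287, 0.953, -0.023, 0.096]
force: [-0.5, 0.2, -2.0]
opening: 0.0084
finger_force: 59.2
[410 306  35  26 474] [-45. -45.  -3.] [-32. -26.  10.] [-35. -36.   7.]
floor z fit [ 0.042  0.    -0.202]
time: 20.23
ee_pos: [0.3835, -0.2826, 0.2138]
orientation: [-0.11, 0.958, -0.023, 0.264]
force: [0.4, -0.1, -3.2]
opening: 0.0081
finger_force: 59.2
[409 306  36  26 480] [-45. -45.  -3.] [-32. -26.  10.] [-35. -35.   6.]
floor z fit [ 0.04   0.002 -0.279]
```

View pics/s9.png

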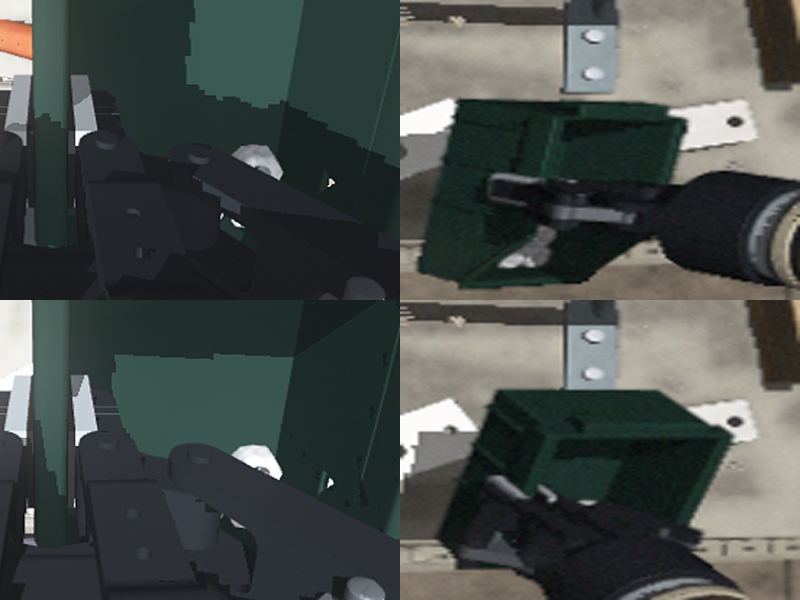

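In the right-tilted top view (upper right), nuts show at the bin's front at crop (515,258) and (540,243). I'll convert these to bin coordinates.

```bash
python3 - <<'E'
from h import *
from scipy.spatial.transform import Rotation as R
Rt=R.from_quat([-0.287,0.953,-0.023,0.096],scalar_first=True).as_matrix()
Rb=Rt@np.diag([1,-1,-1.])@R.from_euler('y',-2.3,degrees=True).as_matrix()
c=dict(np.load('top8.npz'))
K=np.array([[c['fx'],0,c['cx']],[0,c['fy'],c['cy']],[0,0,1]])
H,W=c['depth'].shape
uv=np.mgrid[0:H,0:W][::-1].reshape(2,-1).T.astype(float)
p=cv2.undistortPoints(uv[:,None],K,c['dist_coeffs'])[:,0]
P=((np.c_[p,np.ones(len(p))]*c['depth'].ravel()[:,None])-c['t'])@c['R']
B=((P-[.3835,-.2827,.2139])@Rb*1000+[12,49.5,46]).reshape(H,W,3)
for v in range(290,309):
    print(v,[f"{B[v,u,0]:.0f},{B[v,u,1]:.0f},{B[v,u,2]:.0f}{'*' if c['color'][v,u].min()>75 else ''}" for u in range(402,426,2)])
E
```

```text
290 ['-30,45,35', '-28,47,41', '-27,46,46', '-24,49,53', '-23,48,57', '-21,52,65', '-20,51,69', '-19,50,73', '-39,-29,11*', '-41,-40,7*', '-41,-45,8*', '-40,-47,12']
291 ['-31,48,38', '-29,47,42', '-28,47,47', '-26,48,53', '-25,49,58', '-25,45,60', '-21,53,72', '-21,48,72', '-44,-38,4*', '-43,-39,8*', '-41,-40,13', '-42,-47,12']
292 ['-33,47,37', '-31,47,43', '-29,49,50', '-29,45,51', '-27,47,57', '-25,49,63', '-23,51,70', '-23,48,72', '-47,-42,1*', '-46,-43,5*', '-44,-43,11', '-44,-49,11']
293 ['-34,48,39', '-34,45,42', '-31,49,50', '-30,47,53', '-29,47,57', '-27,50,65', '-25,50,70', '-25,48,72', '-48,-38,5*', '-47,-40,8*', '-46,-43,11', '-45,-45,15']
294 ['-36,48,39', '-34,49,45', '-33,50,50', '-32,49,55', '-30,49,60', '-28,51,66', '-27,50,70', '-47,-25,11', '-48,-31,12*', '-49,-40,9*', '-49,-46,9', '-47,-45,15']
295 ['-38,48,40', '-36,49,45', '-35,47,48', '180,767,681', '-31,52,62', '-30,52,68', '-30,45,66', '-50,-28,9*', '-50,-31,12*', '-50,-38,11', '-51,-45,10', '-49,-44,16']
296 ['-40,47,39', '-39,45,43', '-37,48,50', '-36,48,55', '-33,51,62', '-32,49,66', '-54,-28,4', '-53,-30
[... 1395 characters left out ...]
10', '-69,-44,15', '-68,-46,18']
305 ['-55,52,47', '-54,51,52', '-71,-7,5', '-69,-5,12*', '-70,-13,11*', '-72,-25,5', '-73,-31,5', '-71,-31,11*', '-71,-37,11', '-72,-44,10', '-71,-46,14', '-70,-46,19']
306 ['-57,52,47', '-56,49,50', '-73,-6,7', '-72,-9,9', '-72,-14,11', '-73,-22,9', '-73,-27,9', '-73,-29,13', '-72,-34,14', '-73,-41,13', '-70,-38,21', '-72,-47,18']
307 ['-59,51,47', '-59,47,49', '-73,1,13', '-72,-3,15', '-73,-10,14', '-73,-15,15', '-72,-17,18', '-72,-23,19', '-71,-24,23', '-71,-27,25', '-70,-30,28', '-71,-38,27']
308 ['-61,51,47', '-72,12,18', '-72,10,21', '-73,2,20', '-73,-4,20', '-73,-8,22', '-73,-14,21', '-73,-20,21', '-71,-18,28', '-71,-23,29', '-71,-28,30', '-72,-34,30']
```

The nuts sit in a compact heap: front row at x -72 to -52 and y -45 to -5, the next row at x -52 to -32. That is well inside the limits. The bin is still, its corner is about 110 mm up and the lip is about 140 mm before the rail, so I'm handing in.

```bash
python3 -c "
from cell import bot
print(bot.finish_job())"
```

```text
the job is handed in; nothing more can be done
None
```

I handed the job in at about 20 s of the 45 s allowed, with no verdict returned: the nut bin is off the rail and held still, tipped about 32° front-down and 13° right-down with its corner about 110 mm up; three nuts were seen gathered in the front right corner, the fourth is hidden by the gripper and should be with them, and the bolt bin and loose parts look undisturbed.

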